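# Stand a leaded panel back in its easel and flip the keeper over it

### The arm

A 7-joint arm with a two-finger parallel gripper is mounted at the origin on a cart in front of the work surface, level with it; the furniture and walls round the work are solid. World frame = base frame: x ahead of the robot, y to its left, z up, the work surface at z = 0. Lengths are in m, angles in rad, forces in N, time in s.
With the tool pointing down it reaches from about 0.4 to 0.85 m from the base axis. Payload 10.4 kg.
Tool frame: the origin (TCP) lies between the finger pads; the fingertips stand tips_ahead ahead of it and the grasp point (between the pads) lies 11 mm behind it (tips_ahead is the distance from the TCP to the fingertips, in m); z points along the fingers, x is the direction in which the jaws open and shut, and the axes are right-handed (so a half turn about z gives the same grasp; the last joint's range is limited). The gripper opens to 87 mm and grips with 3 to 60 N. Pads are 19 mm wide; open, the fingers measure 117 mm over their backs; the gripper's body (75 mm by 190 mm) begins 51 mm behind the grasp point.
Start: joints at [1.227, 0.332, -0.065, 1.46, 0.022, 1.35, -0.088], TCP at [0.197, -0.593, 0.231] pointing down, gripper open.
Joint ranges: [-2.6, 2.6], [-0.5, 2.12], [-1.47, 1.34], [0.16, 2.42], [-1.27, 4.41], [0.06, 2.06], [-2.6, 2.6]. Speed limits (rad/s): [2.22, 2.22, 2.79, 2.79, 3.14, 3.14, 3.14].

### API

Orientations are given as a unit quaternion [x, y, z, w].
In Python, from bench import read_state, camera, close_job, tips_ahead gives the robot as it stands.
- The arm moves only by the tool arm_command, never from a script. Its argument "commands" is a list that holds one entry, the list of rows, each a list of 7 numbers: the turn, a rotation vector about the tool's x, y, z in rad, then the shift along the tool's x, y, z in m, then the opening in per cent of the stroke, from 0 (shut) to 100 (fully open). In form: [[[rx, ry, rz, x, y, z, claw], ...]]. A call has 1 to 20 rows; each row shifts and turns the commanded pose from where the row before left it, along the tool's axes as they then stand; what a row does not reach is not made up. A row lasts 1/8 s, in which the tool goes at most 62.5 mm and 10.7 degrees, less where a joint would pass 70% of its speed; a pose out of reach is approached as far as the arm can. A call with a gripper value outside its range is refused whole. The fingers move at their own pace and stop on an object; "newtons" is the grip in N (left out, the last holds). Time passes only in rows, so rows that do not move let the fingers close. It gives the time, the measured TCP pose, the force and the opening at its end, in the units of the state.
- read_state(): the state, without advancing time (a new reading comes with each control period).
- camera(name): name is "side" or "top"; returns a dict with "frame" (384x512x3 uint8, red, green, blue), "vfov" (degrees; the focal length in pixels is half the picture's height over the tangent of half this angle, whatever the lens; pixels are square), "cx", "cy" (the principal point, pixels), "R" (3x3) and "t" (3): a world point X has camera coordinates R X + t. Camera axes: x right, y down, z forward; pixel columns grow to the right and rows downward; lengths in m; the calibration is good to about 2 mm. A picture is of the moment at which its call begins. There is no depth.
- close_job(): hands the job in, once; it reports no verdict.
The state is a dict: "time": time; "joint_positions": joint angles; "joint_vel": joint speeds; "joint_torque": joint torques, N m; "ee_pos": TCP position; "eef_rot": TCP orientation; "ft_force": force on the tool from outside, world axes, zero at the start; "torque": the same for the moment, N m; "width": finger opening in m.
Only numpy, scipy, OpenCV 4.12 (cv2) and the standard library are available. Lean on these libraries where they do the work, as an engineer would, in place of code of your own. Each camera call takes 0.05 s, during which the arm holds its last target.

### The job

The small leaded panel has slipped out of the groove of its wooden easel and leans there with its foot forward on the base board. Without gripping or lifting it, push its foot back with the fingertips until the lower edge drops into the groove and the panel stands back flat against the slats; then push the wooden keeper on the top rail over from behind and press it fully down over the panel's upper edge. Leave the tools and other things lying about where they are, and finish with the hand clear.

Things in the scene. Friction and masses are not known exactly. Their poses are not given: they have to be found in the camera images.
- easel: Fixed wooden easel, 185 deep x 220 wide. x points to its back (away from the robot), y to its left, z up; origin on the bench under the groove's rear wall, mid-width. Flat front deck from x=-105 to -15 mm, top at z=19. Behind the groove two slats (26 wide, at y=+-60) lean back 20 degrees from upright, front faces from x=0, z=19 to x=51, z=160 mm; top rail behind them.
- groove (a point): Middle of the floor of the easel's groove. The groove is 15 mm wide in the easel's x (from x=-15 to 0), 9 mm deep (floor at z=10 mm) and runs across its full width along y.
- small_panel: Loose leaded glass plate, 190 wide x 170 high x 6 thick, about 0.45 kg. Origin: middle of its lower edge; z up the panel, y along the edge, x to its back. Starts leaning back 40 degrees, foot on the deck about 65 mm before the groove, top on the slats. Pushed at the foot (4 to 9 N, 5 to 25 mm above the deck) it slides back. Seated: origin at easel x=-6, z=11 mm, lean 20 degrees.
- panel_top (a point): Middle of the panel's upper edge, 170 mm from its origin. It slides up the slats as the foot is pushed back; when the foot is over the groove the panel drops 9 mm by its own weight and lies flat on the slats, this point then at easel x=52, z=171 mm.
- keeper_hinge (a point): Middle of the keeper's hinge pin, fixed on the easel's top rail at x=76, z=169.5 mm in the easel's frame; the pin runs along the easel's y.
- keeper_tip (a point): On the keeper's outer face (on top when closed), mid-width, 32 mm from the hinge near the free end; moves with the keeper. The keeper is a darker wooden flap, 38 wide along the pin, 36 long, 9 thick, with a lip 21 mm deep at its free end, pointing to the side away from this face.
- keeper (a joint): Keeper hinge, rad. 0: swung back, pointing 36 degrees behind upright (starts 0 to 0.3); grows as it flips forward to the robot; upright at 0.63; 1.85 closed at its stop, pointing forward and 20 degrees up, lip in front of the panel's upper edge. Stiff: about 0.02 N m, under 1 N at the tip; stays where left. Cannot close unless the panel is down in the groove.
- fid: Bystander: pale plastic fid 21x128x8 lying in front of the easel. Origin centre of underside.
- marker: Bystander: felt marker 14x124x14 lying to the left of the easel. Origin centre of underside.
- nugget: Bystander: round glass nugget 24x23x9 to the left of the easel. Origin centre of underside.
- pliers: Bystander: red-handled pliers 56x144x14 lying left of the easel. Origin centre of underside.
- flux_bottle: Bystander: bottle with a screw cap, 48 wide, 103 high, at the left front of the bench. Origin centre of underside.
- solder_spool: Bystander: spool of solder, 55 wide, 40 high, at the left front. Origin centre of underside.
- iron_stand: Bystander: soldering iron stand with a wire coil, 113x75x108, at the left. Origin centre of underside.
- came: Bystander: strip of lead came 9x160x9 lying at the left. Origin centre of underside.

How it is judged:
By the outcome, as a careful person would: the job done as asked, in the order asked, and still so for the second after the job is handed in, with the robot touching nothing.
It also fails if it takes over 51 s, if anything falls off the work surface, if the arm or the gripper's body presses on something with over 40 N, if the wrist force passes 120 N, or if a joint passes its speed limit or range.

## Working session

There is one attempt and no reset: what is moved stays moved. The work goes in short steps, Python scripts to look and compute and a tool call to move; the robot and the scene stay as the last step left them, time stands still between calls to the robot, and variables do not carry over. Pictures are saved under pics/ and viewed, and the job is handed in when it is done.

Besides the shell and the picture viewer there is one more tool, called after "Emit:" by a JSON object that holds its "method" and its "body", one argument or row to a line. arm_command: Moves the arm, as the interface text tells. Its arguments: {"type":"object","properties":{"commands":{"type":"array"},"newtons":{"type":"number"}},"required":["commands"]}

```bash
mkdir -p pics; ls; python3 - <<'E'
from bench import *
import cv2
s=read_state(); print({k:(v if not hasattr(v,'round') else v) for k,v in s.items()}); print(tips_ahead)
for n in("side","top"):
    c=camera(n); print(n,c["vfov"],c["cx"],c["cy"],c["R"],c["t"])
    cv2.imwrite(f"pics/{n}0.png",cv2.resize(c["frame"][:,:,::-1],(768,576)))
    cv2.imwrite(f"pics/raw_{n}0.png",c["frame"][:,:,::-1])
E
```

```text
pics
{'time': 0.0, 'joint_positions': array([ 1.22736949,  0.3328419 , -0.06474449,  1.46095332,  0.02161659,
        1.34992336, -0.08849171]), 'joint_vel': array([-1.62113042e-03, -5.89378483e-05,  1.79980853e-03,  2.98351301e-05,
       -1.96323638e-03, -2.21105510e-04,  5.03965699e-04]), 'joint_torque': array([ 5.70549000e-04, -6.23254108e+01,  2.46119028e-02, -3.89883077e+01,
       -6.15100167e-02,  4.01715073e-02,  1.42211047e-04]), 'ee_pos': array([ 0.19698536, -0.59273463,  0.22976705]), 'eef_rot': array([ 8.10993845e-01, -5.85054247e-01, -5.99454131e-04, -3.89139043e-04]), 'ft_force': array([0.88815567, 0.42093983, 0.11127667]), 'torque': array([-0.06842827,  0.01151863, -0.06505558]), 'width': 0.08719172762451731}
0.008
side 48.24276917741948 260.47628536858497 194.39842825113521 [[-0.91447751 -0.40446691  0.01172207]
 [-0.18402363  0.38991805 -0.90227447]
 [ 0.36036952 -0.82726685 -0.43100276]] [0.45278758 0.20592427 0.86132291]
top 44.93943638431724 252.25393964270017 190.78436714529815 [[ 0.04085983 -0.99916136  0.00265494]
 [-0.97400449 -0.04042333 -0.22289281]
 [ 0.2228132   0.00652144 -0.97483934]] [-0.0104729   0.53681916  1.25624407]
```

View pics/side0.png

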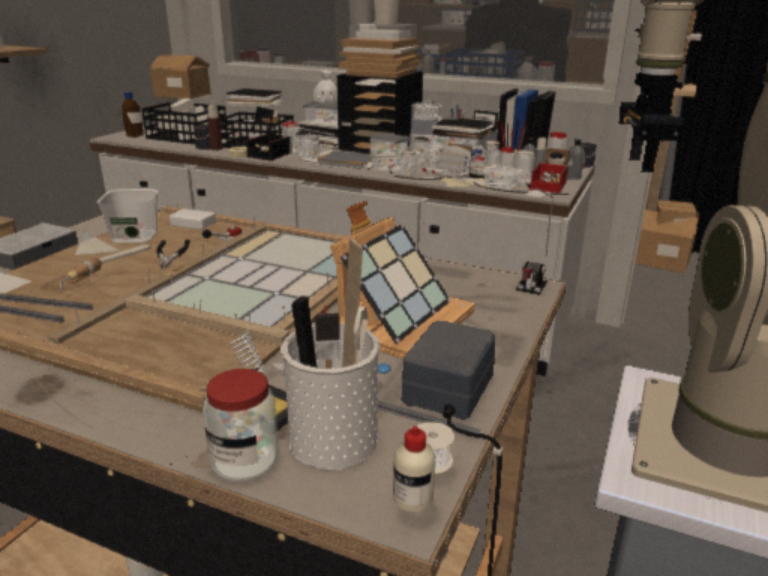

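View pics/top0.png

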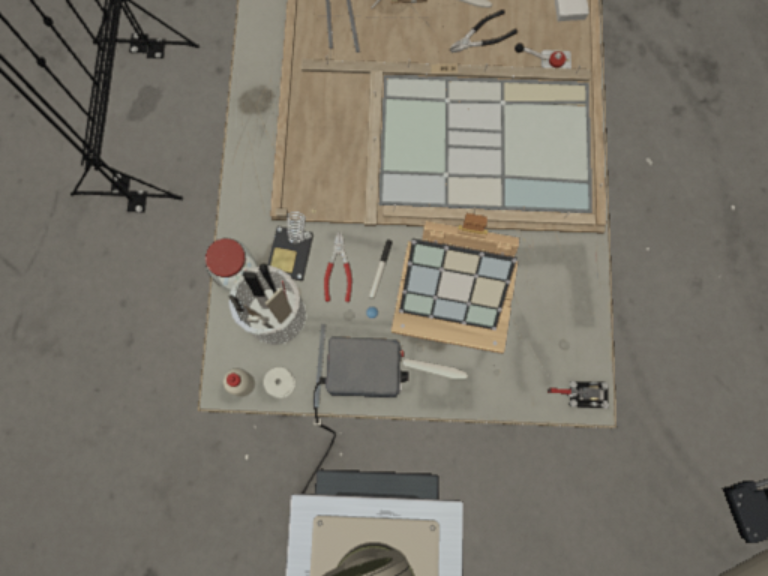

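The easel is at about (460,285) in the top view, with the panel leaning and its foot forward. The keeper is at (475,222), swung back. The side view has the easel at about (395,280). I'll zoom in next.

```bash
python3 - <<'E'
import cv2
a=cv2.imread("pics/raw_top0.png")[130:250,250:360]; cv2.imwrite("pics/zt.png",cv2.resize(a,None,fx=5,fy=5,interpolation=cv2.INTER_CUBIC)) 
a=cv2.imread("pics/raw_side0.png")[125:245,210:330]; cv2.imwrite("pics/zs.png",cv2.resize(a,None,fx=5,fy=5,interpolation=cv2.INTER_CUBIC)) 
E
```

```text
(no output)
```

View pics/zt.png

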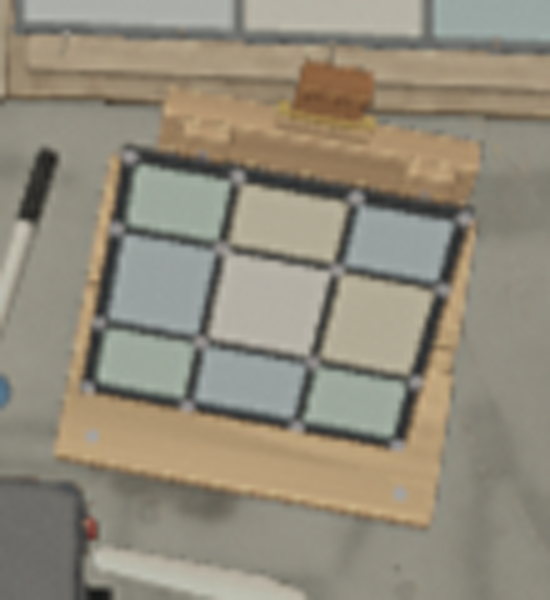

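View pics/zs.png

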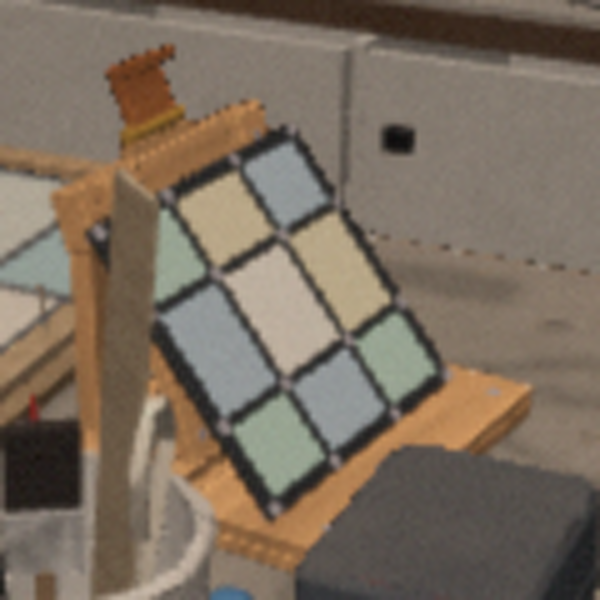

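```bash
cat > h.py <<'E'
import numpy as np
from bench import *
C={}
def cam(n):
    if n not in C: C[n]=camera(n)
    return C[n]
def ray(n,u,v):
    c=cam(n); f=192/np.tan(np.radians(c["vfov"]/2)); R=np.array(c["R"]);t=np.array(c["t"])
    d=R.T@np.array([(u-c["cx"])/f,(v-c["cy"])/f,1]); return -R.T@t,d/np.linalg.norm(d)
def onz(n,u,v,z):
    o,d=ray(n,u,v); return o+d*(z-o[2])/d[2]
def proj(n,X):
    c=cam(n); f=192/np.tan(np.radians(c["vfov"]/2)); p=np.array(c["R"])@X+np.array(c["t"]); return np.array([f*p[0]/p[2]+c["cx"],f*p[1]/p[2]+c["cy"]])
def tri(a,b):
    o1,d1=ray("top",*a);o2,d2=ray("side",*b)
    A=np.stack([d1,-d2],1);s=np.linalg.lstsq(A,o2-o1,rcond=None)[0]
    p,q=o1+s[0]*d1,o2+s[1]*d2; return (p+q)/2,np.linalg.norm(p-q)
zt=lambda u,v:((u+.5)/5+250-.5,(v+.5)/5+130-.5)
zs=lambda u,v:((u+.5)/5+210-.5,(v+.5)/5+125-.5)
E
python3 - <<'E'
from h import *
np.set_printoptions(precision=4,suppress=True)
print("cams",ray("top",0,0)[0],ray("side",0,0)[0])
L=onz("top",*zt(57,455),.019);R=onz("top",*zt(432,522),.019);print("front",L,R,np.linalg.norm(L-R))
sR=onz("side",*zs(532,385),.019); print("side R",sR)
pl=tri(zt(87,389),zs(272,512));pr=tri(zt(398,445),zs(443,376)); print("foot",pl,pr)
tl=tri(zt(130,155),zs(98,230));tr=tri(zt(465,217),zs(290,133)); print("top",tl,tr)
print("keeper",tri(zt(303,63),zs(108,72)),tri(zt(373,70),zs(170,47)))
print("keeper base",tri(zt(293,115),zs(122,140)),tri(zt(373,125),zs(185,108)))
print("rail",tri(zt(168,90),zs(55,197)),tri(zt(482,143),zs(262,100)))
y=np.arctan2(*(L-R)[:2][::-1])-np.pi/2
print("yaw",np.degrees(y))
ex=np.array([np.cos(y),np.sin(y)]);m=(L+R)[:2]/2; print("origin",m+.105*ex)
E
```

```text
cams [0.2434 0.003  1.3443] [0.1416 0.8154 0.5517]
front [ 0.4591 -0.0169  0.019 ] [ 0.4292 -0.2333  0.019 ] 0.21848711861294562
side R [ 0.4277 -0.2307  0.019 ]
foot (array([ 0.499 , -0.0325,  0.023 ]), np.float64(0.00238659197302942)) (array([ 0.4733, -0.2128,  0.0228]), np.float64(0.0017758292340799618))
top (array([ 0.6022, -0.048 ,  0.1494]), np.float64(0.00031331302497232555)) (array([ 0.5762, -0.2283,  0.1455]), np.float64(0.00010489089850895549))
keeper (array([ 0.6404, -0.1341,  0.1996]), np.float64(5.201467436320949e-05)) (array([ 0.6295, -0.1715,  0.2059]), np.float64(0.012876198708973864))
keeper base (array([ 0.6274, -0.1321,  0.1637]), np.float64(0.008054921493339532)) (array([ 0.6166, -0.1752,  0.1709]), np.float64(0.0017021933051818146))
rail (array([ 0.6373, -0.0674,  0.1541]), np.float64(0.0010172178128446526)) (array([ 0.6055, -0.2368,  0.1599]), np.float64(0.015705033415392842))
yaw -7.880088349621224
origin [ 0.5482 -0.1395]
```

```bash
python3 - <<'E'
from h import *
np.set_printoptions(precision=3,suppress=True)
k=2/3
for n,p in dict(boxBL=(330,340),boxBR=(402,340),boxFR=(405,393),plugR=(408,378)).items():
    print(n,[onz("top",p[0]*k,p[1]*k,z) for z in (.0,.06)])
print("fid",onz("top",403*k,360*k,.008),onz("top",466*k,375*k,.008))
print("boxtri",tri((402*k,342*k),(493*k,328*k)),tri((330*k,340*k),(425*k,322*k)), tri((405*k,393*k),(474*k,364*k)))
o=np.array([.5482,-.1395,0]);y=np.radians(-8);M=np.array([[np.cos(y),-np.sin(y),0],[np.sin(y),np.cos(y),0],[0,0,1]])
for X in [(-105,110,19),(-105,-110,19),(-105,-110,0),(76,0,169.5),(76,19,169.5),(52,0,171)]:
    w=o+M@np.array(X)/1e3; print(X,w,(proj("top",w)+.5-[250,130])*5,(proj("side",w)+.5-[210,125])*5)
E
```

```text
boxBL [array([0.439, 0.102, 0.   ]), array([0.431, 0.097, 0.06 ])]
boxBR [array([ 0.445, -0.038,  0.   ]), array([ 0.436, -0.036,  0.06 ])]
boxFR [array([ 0.343, -0.047,  0.   ]), array([ 0.339, -0.045,  0.06 ])]
plugR [array([ 0.372, -0.052,  0.   ]), array([ 0.366, -0.05 ,  0.06 ])]
fid [ 0.405 -0.041  0.008] [ 0.382 -0.163  0.008]
boxtri (array([ 0.387, -0.042,  0.08 ]), np.float64(0.0855642744701055)) (array([0.413, 0.09 , 0.138]), np.float64(0.012815418877999397)) (array([ 0.356, -0.044,  0.006]), np.float64(0.02624267787340957))
(-105, 110, 19) [ 0.46  -0.016  0.019] [ 55.858 454.772] [336.394 553.086]
(-105, -110, 19) [ 0.429 -0.234  0.019] [433.323 523.015] [532.174 382.838]
(-105, -110, 0) [ 0.429 -0.234  0.   ] [427.481 527.324] [529.902 413.005]
(76, 0, 169.5) [ 0.623 -0.15   0.17 ] [326.167 113.495] [151.813 122.745]
(76, 19, 169.5) [ 0.626 -0.131  0.17 ] [290.704 107.309] [131.317 132.876]
(52, 0, 171) [ 0.6   -0.147  0.171] [319.714 155.502] [189.59  128.569]
```

```bash
python3 - <<'E'
from h import *
np.set_printoptions(precision=3,suppress=True)
k=2/3
for a,b in [((402,340),(428,324)),((402,340),(436,325)),((330,340),(404,362)),((403,393),(494,328))]: print(tri((a[0]*k,a[1]*k),(b[0]*k,b[1]*k)))
E
```

```text
(array([ 0.441, -0.035,  0.065]), np.float64(0.010967953782068541))
(array([ 0.435, -0.036,  0.065]), np.float64(0.0017551342663487642))
(array([0.431, 0.097, 0.072]), np.float64(0.003740409622142473))
(array([ 0.339, -0.04 ,  0.08 ]), np.float64(0.004111252479182849))
```

```bash
cat >> h.py <<'E'
from scipy.spatial.transform import Rotation as Ro
np.set_printoptions(precision=4,suppress=True)
O=np.array([.5482,-.1395,0]);yaw=np.radians(-8);M=Ro.from_euler('z',yaw).as_matrix()
def e2w(x,y,z): return O+M@np.array([x,y,z])/1e3
def w2e(X): return M.T@(np.array(X)-O)*1e3
def des(tilt): # tool x=-ey, tool z down tilted forward
    x=-M[:,1]; t=np.radians(tilt); z=M[:,0]*np.sin(t)-np.array([0,0,1])*np.cos(t); return np.stack([x,np.cross(z,x),z],1)
def st():
    s=read_state(); R=Ro.from_quat(s["eef_rot"]).as_matrix(); return s,R
def shift(target,R,p): return R.T@(np.array(target)-p)*1e3
E
python3 - <<'E'
from h import *
s,R=st(); D=des(0)
print("rotvec deg to vertical",Ro.from_matrix(R.T@D).as_rotvec())
print(shift(e2w(-100,-5,230),D,s["ee_pos"]), e2w(-100,-5,230))
D=des(15)
print(shift(e2w(-100,-5,230),D,s["ee_pos"]))
E
```

```text
rotvec deg to vertical [0.     0.0001 0.4604]
[-493.0259 -184.5545    0.4607] [ 0.4485 -0.1305  0.23  ]
[-493.0259 -178.1467   48.2112]
```

Emit:
{"method": "arm_command", "body": {
  "commands": [
    [[0,0,0.1535,0,0,0,100],[0,0,0.1535,0,0,0,100],[0,0,0.1535,0,0,0,100],[0,0,0,-0.041,-0.0154,0,100],[0,0,0,-0.041,-0.0154,0,100],[0,0,0,-0.041,-0.0154,0,100],[0,0,0,-0.041,-0.0154,0,100],[0,0,0,-0.041,-0.0154,0,100],[0,0,0,-0.041,-0.0154,0,100],[0,0,0,-0.041,-0.0154,0,100],[0,0,0,-0.041,-0.0154,0,100],[0,0,0,-0.041,-0.0154,0,100],[0,0,0,-0.041,-0.0154,0,100],[0,0,0,-0.041,-0.0154,0,100],[0,0,0,-0.041,-0.0154,0,100],[0.131,0,0,0,0,0,100],[0.131,0,0,0,0,0,100]]
  ]
}}

```text
time: 2.52
ee_pos: [0.4493, -0.1311, 0.2306]
eef_rot: [-0.651, 0.748, -0.1, 0.087]
ft_force: [0.3, 0.7, 0.3]
width: 0.0866
```

```bash
python3 - <<'E'
from h import *
s,R=st(); print(s["time"],w2e(s["ee_pos"]),s["ft_force"],s["joint_positions"])
print("rot to des15",Ro.from_matrix(R.T@des(15)).as_rotvec())
for t in [(-90,-5,70),(-76,-5,38)]: print(t,shift(e2w(*t),des(15),s["ee_pos"]))
E
```

```text
2.525 [-99.1276  -5.4479 230.6356] [0.3288 0.6592 0.2579] [ 0.693  -0.2044 -0.4299  2.0415 -0.1365  1.0249 -1.3936]
rot to des15 [-0.0043  0.0003  0.0014]
(-90, -5, 70) [ -0.4479  32.759  157.5245]
(-76, -5, 38) [ -0.4479  27.5183 192.0576]
```

Emit:
{"method": "arm_command", "body": {
  "commands": [
    [[0,0,0,0,0.0109,0.0525,100],[0,0,0,0,0.0109,0.0525,100],[0,0,0,0,0.0109,0.0525,100],[0,0,0,0,-0.0026,0.0173,100],[0,0,0,0,-0.0026,0.0173,100],[0,0,0,0,0,0,100]]
  ]
}}

```text
time: 3.28
ee_pos: [0.4711, -0.1345, 0.037]
eef_rot: [-0.651, 0.748, -0.098, 0.085]
ft_force: [-0.5, -0.4, -0.3]
width: 0.0872
```

```bash
python3 - <<'E'
from h import *
import cv2
s,R=st(); print(s["time"],w2e(s["ee_pos"]),s["ft_force"],s["joint_positions"])
for n in("side","top"): cv2.imwrite(f"pics/{n}1.png",cv2.resize(cam(n)["frame"][110:260,190:390,::-1],None,fx=3.9,fy=3.9))
E
```

```text
3.275 [-77.0314  -5.8159  37.0222] [-0.4846 -0.3972 -0.2859] [ 0.6602  0.1258 -0.478   2.2064  0.0808  0.5647 -1.58  ]
```

View pics/side1.png

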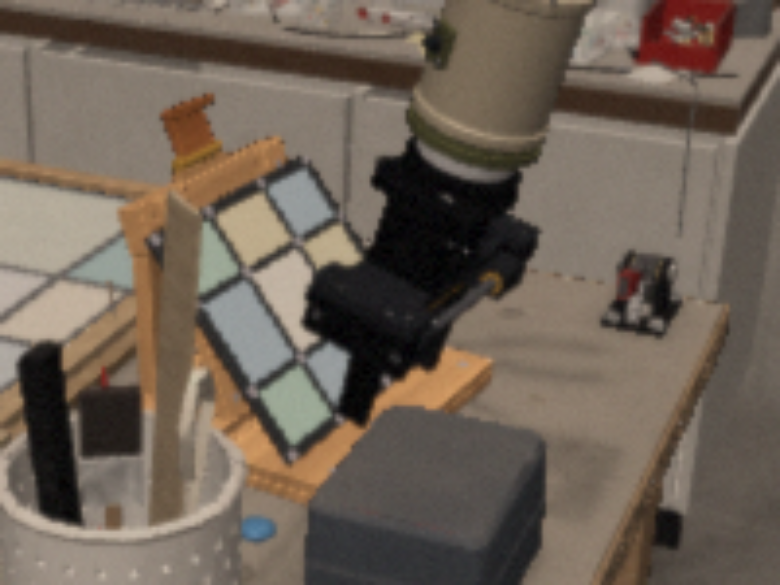

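The fingertips are just in front of the panel's foot, at about (360,400), and clear of the dark box. I'll push gently.

Emit:
{"method": "arm_command", "body": {
  "commands": [
    [[0,0,0,0,-0.00386,0.001,100],[0,0,0,0,-0.00386,0.001,100],[0,0,0,0,-0.00386,0.001,100],[0,0,0,0,-0.00386,0.001,100],[0,0,0,0,-0.00386,0.001,100],[0,0,0,0,-0.00386,0.001,100]]
  ]
}}

```text
time: 4.12
ee_pos: [0.4889, -0.1382, 0.0374]
eef_rot: [-0.651, 0.749, -0.095, 0.08]
ft_force: [-41.4, 7.1, 44.6]
width: 0.0871
```

```bash
python3 - <<'E'
from h import *
s,R=st(); print(s["time"],w2e(s["ee_pos"]),M.T@s["ft_force"],s["torque"])
E
```

```text
4.125 [-58.8868  -6.9465  37.4046] [-42.0249   1.2784  44.6159] [ 1.1888  6.6493 -0.0146]
```

Emit:
{"method": "arm_command", "body": {
  "commands": [
    [[0,0,0,0,0.0039,-0.001,100],[0,0,0,0,0.0039,-0.001,100]]
  ]
}}

```text
time: 4.38
ee_pos: [0.4876, -0.1375, 0.0388]
eef_rot: [-0.65, 0.748, -0.099, 0.086]
ft_force: [0.6, -0.1, 0.0]
width: 0.0871
```

```bash
python3 - <<'E'
from h import *
import cv2
s,R=st(); print(s["time"],w2e(s["ee_pos"]),M.T@s["ft_force"],s["torque"])
for n in("side","top"): cv2.imwrite(f"pics/{n}2.png",cv2.resize(cam(n)["frame"][110:260,190:390,::-1],None,fx=3.9,fy=3.9))
E
```

```text
4.375 [-60.2917  -6.4244  38.7664] [ 0.6167 -0.0396  0.0337] [0.1496 0.3145 0.0527]
```

View pics/side2.png

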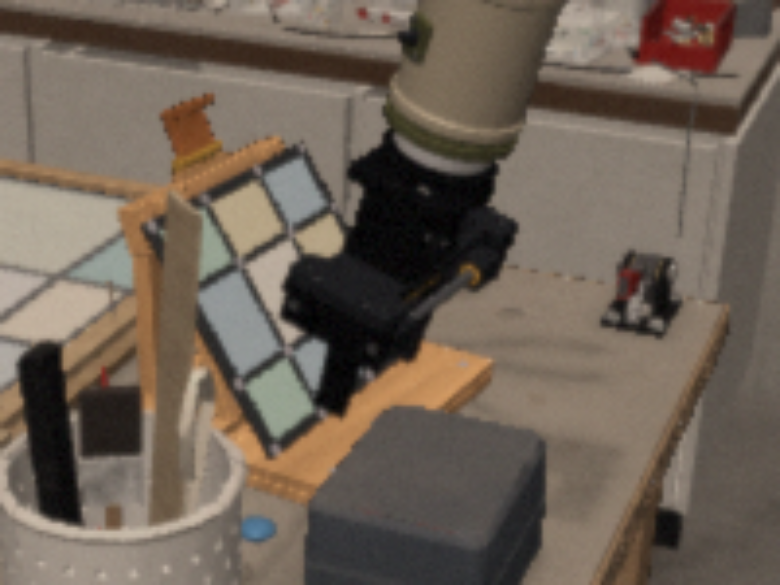

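View pics/top2.png

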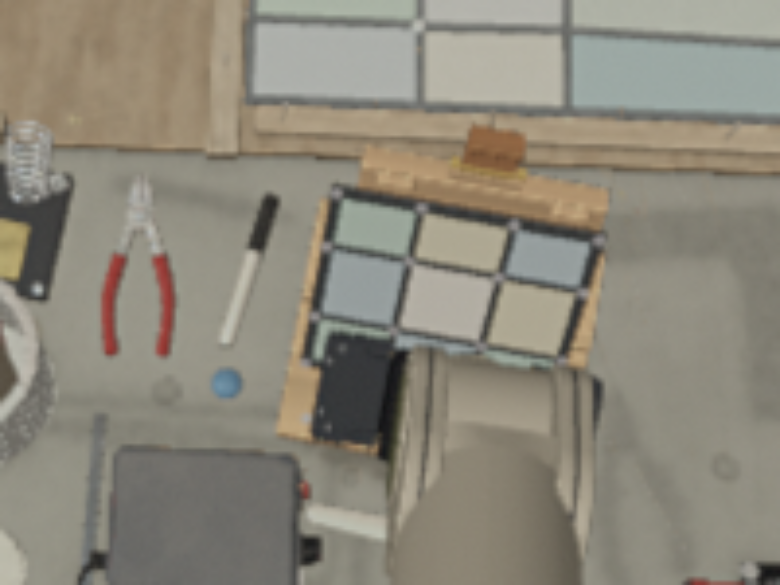

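```bash
python3 - <<'E'
from h import *
import cv2
p=onz("side",190+275/3.9,110+450/3.9,.023); print("foot corner L",w2e(p))
print("before",w2e(onz("side",*zs(272,512),.023)))
s,R=st(); P=s["ee_pos"]
for dy in(-.0095,.0095):
  for dx in(-.0585,.0585):
    w=P+R@np.array([dx,dy,.008]); print(dx,dy,w2e(w),(proj("side",w)-[190,110])*3.9)
f=cam("side")["frame"][175:240,230:310,::-1]; cv2.imwrite("pics/side2z.png",cv2.resize(f,None,fx=9,fy=9,interpolation=cv2.INTER_CUBIC))
E
```

```text
foot corner L [-50.9298  97.2468  23.    ]
before [-62.3893  99.3777  23.    ]
-0.0585 -0.0095 [-49.0437  52.3647  33.0969] [308.8587 407.3295]
0.0585 -0.0095 [-49.05   -64.6353  33.1297] [393.3207 341.9161]
-0.0585 0.0095 [-67.391   52.3643  28.1594] [332.8787 421.2889]
0.0585 0.0095 [-67.3972 -64.6357  28.1922] [415.9769 354.4492]
```

View pics/side2z.png

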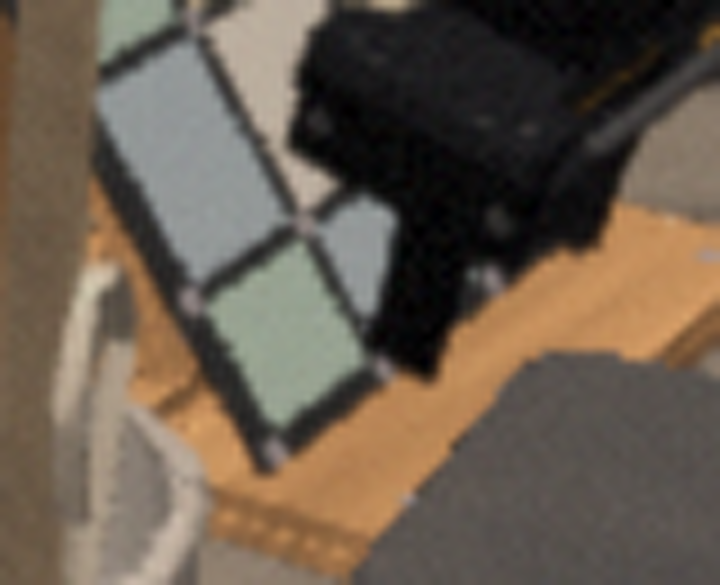

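Emit:
{"method": "arm_command", "body": {
  "commands": [
    [[0,0,0,0,-0.00193,0.0005,100],[0,0,0,0,-0.00193,0.0005,100],[0,0,0,0,0,0,100]]
  ]
}}

```text
time: 4.9
ee_pos: [0.4896, -0.1375, 0.0373]
eef_rot: [-0.65, 0.749, -0.097, 0.084]
ft_force: [-11.9, 1.3, 11.7]
width: 0.0873
```

```bash
python3 - <<'E'
from h import *
s,R=st(); print(s["time"],w2e(s["ee_pos"]),M.T@s["ft_force"],s["torque"])
E
```

```text
4.9 [-58.2864  -6.1613  37.2703] [-11.9285  -0.349   11.6528] [ 0.388   2.3005 -0.1468]
```

Emit:
{"method": "arm_command", "body": {
  "commands": [
    [[0,0,0,0,-0.0023,-0.0009,100],[0,0,0,0,-0.0023,-0.0009,100],[0,0,0,0,0,0,100]]
  ]
}}

```text
time: 5.28
ee_pos: [0.4947, -0.1381, 0.0405]
eef_rot: [-0.65, 0.748, -0.098, 0.085]
ft_force: [-4.9, 1.1, -0.7]
width: 0.0871
```

```bash
python3 - <<'E'
from h import *
s,R=st(); print(s["time"],w2e(s["ee_pos"]),M.T@s["ft_force"],s["torque"])
E
```

```text
5.275 [-53.1413  -6.0958  40.5237] [-5.0331  0.3674 -0.7074] [ 0.1673  1.3688 -0.1269]
```

Emit:
{"method": "arm_command", "body": {
  "commands": [
    [[0,0,0,0,-0.003,0.0004,100],[0,0,0,0,-0.003,0.0004,100],[0,0,0,0,-0.003,0.0004,100],[0,0,0,0,-0.003,0.0004,100]]
  ]
}}

```text
time: 5.78
ee_pos: [0.5074, -0.1399, 0.0426]
eef_rot: [-0.65, 0.748, -0.099, 0.086]
ft_force: [-4.1, 0.8, 0.5]
width: 0.0871
```

```bash
python3 - <<'E'
from h import *
s,R=st(); print(s["time"],w2e(s["ee_pos"]),M.T@s["ft_force"],s["torque"])
E
```

```text
5.775 [-40.3701  -6.095   42.596 ] [-4.1757  0.1876  0.4528] [ 0.185   1.1917 -0.0561]
```

Emit:
{"method": "arm_command", "body": {
  "commands": [
    [[0,0,0,0,-0.003,0.0005,100],[0,0,0,0,-0.003,0.0005,100],[0,0,0,0,-0.003,0.0005,100],[0,0,0,0,-0.003,0.0005,100]]
  ]
}}

```text
time: 6.28
ee_pos: [0.5193, -0.1416, 0.0437]
eef_rot: [-0.65, 0.748, -0.099, 0.086]
ft_force: [-2.7, 0.6, 0.0]
width: 0.0871
```

```bash
python3 - <<'E'
from h import *
s,R=st(); print(s["time"],w2e(s["ee_pos"]),M.T@s["ft_force"],s["torque"])
E
```

```text
6.275 [-28.3462  -6.1264  43.7227] [-2.7307  0.1927  0.006 ] [ 0.22    1.1513 -0.1007]
```

Emit:
{"method": "arm_command", "body": {
  "commands": [
    [[0,0,0,0,-0.0029,0.0007,100],[0,0,0,0,-0.0029,0.0007,100],[0,0,0,0,-0.0029,0.0007,100]]
  ]
}}

```text
time: 6.65
ee_pos: [0.5288, -0.1429, 0.0443]
eef_rot: [-0.65, 0.748, -0.099, 0.086]
ft_force: [0.2, 0.1, 0.9]
width: 0.0869
```

```bash
python3 - <<'E'
from h import *
import cv2
s,R=st(); print(s["time"],w2e(s["ee_pos"]),M.T@s["ft_force"],s["torque"])
for n in("side","top"): cv2.imwrite(f"pics/{n}3.png",cv2.resize(cam(n)["frame"][110:260,190:390,::-1],None,fx=3.9,fy=3.9))
E
```

```text
6.65 [-18.7811  -6.1027  44.3349] [0.1468 0.0847 0.8586] [0.1194 0.349  0.0295]
```

View pics/side3.png

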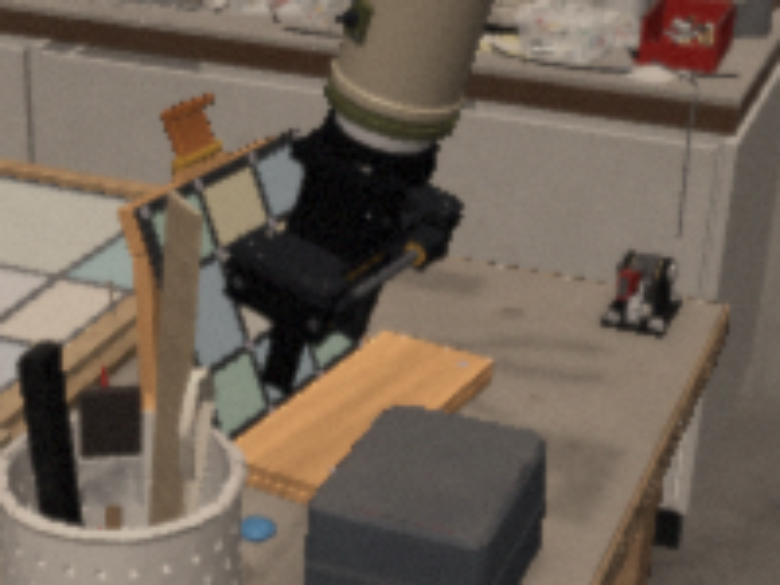

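The lower edge appears to have dropped into the groove: the bottom lead is hidden at (235,430) and the force went to zero. I'll nudge slightly to press it back flat.

Emit:
{"method": "arm_command", "body": {
  "commands": [
    [[0,0,0,0,-0.0024,0.0006,100],[0,0,0,0,-0.0024,0.0006,100],[0,0,0,0,0,0,100]]
  ]
}}

```text
time: 7.12
ee_pos: [0.5318, -0.1434, 0.0436]
eef_rot: [-0.65, 0.749, -0.098, 0.085]
ft_force: [-7.2, 1.9, 5.8]
width: 0.0868
```

```bash
python3 - <<'E'
from h import *
s,R=st(); print(s["time"],w2e(s["ee_pos"]),M.T@s["ft_force"],s["torque"])
E
```

```text
7.125 [-15.6584  -6.1602  43.5675] [-7.3643  0.8449  5.8056] [ 0.2899  1.5776 -0.1673]
```

Emit:
{"method": "arm_command", "body": {
  "commands": [
    [[0,0,0,0,0.0193,-0.0052,100],[0,0,0,0,0.0193,-0.0052,100],[0,0,0,0,0.0193,-0.0052,100],[0,0,0,0,-0.0129,-0.0483,0],[0,0,0,0,-0.0129,-0.0483,0],[0,0,0,0,-0.0129,-0.0483,0],[0,0,0,0,-0.0129,-0.0483,0],[-0.13,0,0,0,0,0,0],[-0.13,0,0,0,0,0,0]]
  ]
}}

```text
time: 8.25
ee_pos: [0.4737, -0.1357, 0.2459]
eef_rot: [-0.656, 0.755, -0.001, -0.0]
ft_force: [0.0, -0.2, -0.1]
width: 0.035
```

```bash
python3 - <<'E'
from h import *
import cv2
s,R=st(); print(s["time"],w2e(s["ee_pos"]),M.T@s["ft_force"],s["joint_positions"],s["width"])
for n in("side","top"): cv2.imwrite(f"pics/raw_{n}4.png",cam(n)["frame"][:,:,::-1])
a=cam("top")["frame"][130:250,250:360,::-1]; cv2.imwrite("pics/zt4.png",cv2.resize(a,None,fx=5,fy=5,interpolation=cv2.INTER_CUBIC)) 
a=cam("side")["frame"][125:245,210:330,::-1]; cv2.imwrite("pics/zs4.png",cv2.resize(a,None,fx=5,fy=5,interpolation=cv2.INTER_CUBIC)) 
a0=e2w(-6,7,11)
y=95
for nm,X in dict(TL=(52,95+7,171),TR=(52,-95+7,171),hinge=(76,0,169.5)).items():
    w=e2w(*X); print(nm,(proj("top",w)+.5-[250,130])*5,(proj("side",w)+.5-[210,125])*5)
E
```

```text
8.25 [-74.3186  -6.5993 245.8683] [ 0.0634 -0.2257 -0.0944] [ 0.6942  0.0616 -0.5252  1.7555  0.0339  1.3312 -1.5496] 0.03499408282509953
TL [128.7922 122.0661] [ 74.4222 187.3335]
TR [485.3926 184.5174] [276.7779  84.0803]
hinge [326.1668 113.4949] [151.8128 122.745 ]
```

View pics/zt4.png

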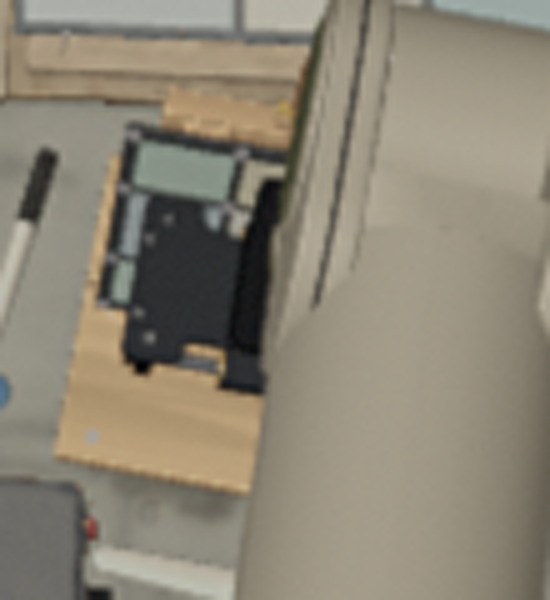

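View pics/zs4.png

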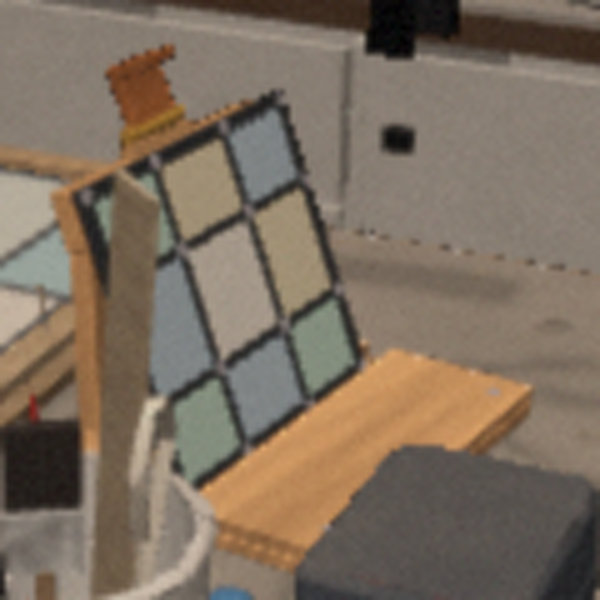

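```bash
python3 - <<'E'
from h import *
def pan(ox,lean,y,h,f=-3):
    l=np.radians(lean); return e2w(ox+h*np.sin(l)+f*np.cos(l),y,11+h*np.cos(l)-f*np.sin(l))
for ox,lean in((-6,20),(-12,22)):
    print(ox)
    for y in(-84,-30,37):
        print(y,[((proj("side",pan(ox,lean,y,h))+.5-[210,125])*5).round() for h in (4,58,112,166)])
print([((proj("side",e2w(-15,y,19))+.5-[210,125])*5).round() for y in (-110,-84,-30,37,110)])
E
```

```text
-6
-84 [array([357., 363.]), array([332., 275.]), array([306., 185.]), array([279.,  92.])]
-30 [array([310., 399.]), array([283., 308.]), array([255., 215.]), array([227., 120.])]
37 [array([245., 447.]), array([216., 352.]), array([187., 255.]), array([156., 156.])]
-12
-84 [array([366., 366.]), array([338., 278.]), array([309., 188.]), array([280.,  96.])]
-30 [array([319., 401.]), array([289., 311.]), array([259., 218.]), array([228., 123.])]
37 [array([255., 450.]), array([223., 355.]), array([190., 258.]), array([157., 160.])]
[array([391., 345.]), array([369., 361.]), array([321., 397.]), array([257., 445.]), array([181., 503.])]
```

The panel is seated: side-view nodes at (358,365), (308,400) and (247,453) match the seated prediction to about a pixel. Next I'll take the shut fingers over and behind the keeper.

Emit:
{"method": "arm_command", "body": {
  "commands": [
    [[0,0,0,-0.0016,-0.051,0,0],[0,0,0,-0.0016,-0.051,0,0],[0,0,0,-0.0016,-0.051,0,0],[0,0,0,-0.0016,-0.051,0,0],[0,0,0,0,0,0,0]]
  ]
}}

```text
time: 9.02
ee_pos: [0.6777, -0.1566, 0.242]
eef_rot: [-0.657, 0.754, 0.0, 0.001]
ft_force: [-1.0, 0.1, -1.7]
width: 0.0002
```

```bash
python3 - <<'E'
from h import *
import cv2
s,R=st(); print(s["time"],w2e(s["ee_pos"]),M.T@s["ft_force"],s["joint_positions"],s["width"],Ro.from_matrix(R.T@des(0)).as_rotvec())
for n in("side","top"): cv2.imwrite(f"pics/{n}5.png",cv2.resize(cam(n)["frame"][70:230,190:390,::-1],None,fx=3.7,fy=3.7))
E
```

```text
9.025 [130.634    1.1346 242.017 ] [-0.9647 -0.0623 -1.6758] [ 0.4927  0.5342 -0.5124  1.2057  0.2519  1.4616 -1.6948] 0.00015227876601693233 [-0.0015  0.002   0.0014]
```

View pics/side5.png

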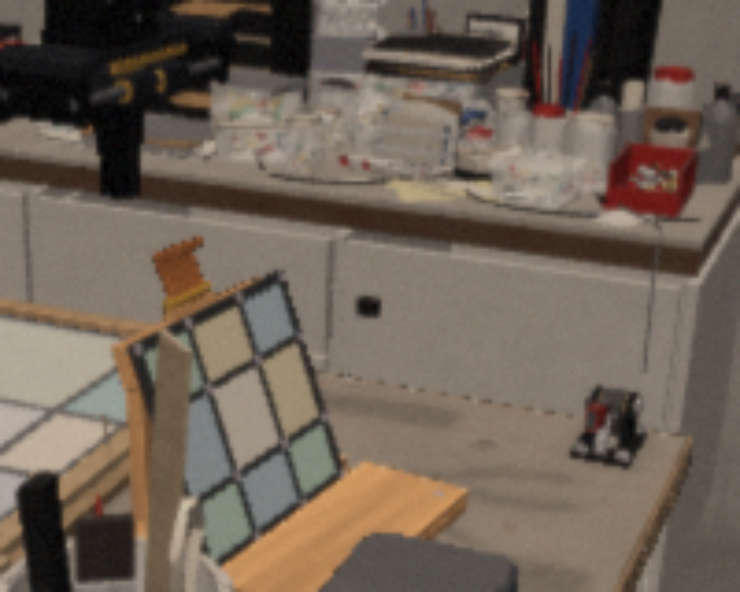

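The keeper still stands back at (180,265) and the shut fingers are behind and above it at (120,170). I'll descend and push forward.

Emit:
{"method": "arm_command", "body": {
  "commands": [
    [[0,0,0,0,0,0.023,0],[0,0,0,0,0,0.023,0],[0,0,0,0,0.006,0,0],[0,0,0,0,0.006,0,0],[0,0,0,0,0.005,0,0],[0,0,0,0,0.005,0,0],[0,0,0,0,0.005,0,0],[0,0,0,0,0.005,0,0],[0,0,0,0,0.005,0,0]]
  ]
}}

```text
time: 10.25
ee_pos: [0.6394, -0.152, 0.1985]
eef_rot: [-0.656, 0.755, -0.001, 0.001]
ft_force: [1.0, -0.1, -0.7]
width: 0.0002
```

```bash
python3 - <<'E'
from h import *
import cv2
s,R=st(); print(s["time"],w2e(s["ee_pos"]),M.T@s["ft_force"])
for n in("side","top"): cv2.imwrite(f"pics/{n}6.png",cv2.resize(cam(n)["frame"][110:210,200:320,::-1],None,fx=6,fy=6))
E
```

```text
10.25 [ 92.0151   0.3125 198.4594] [ 0.9553  0.0647 -0.6523]
```

View pics/side6.png

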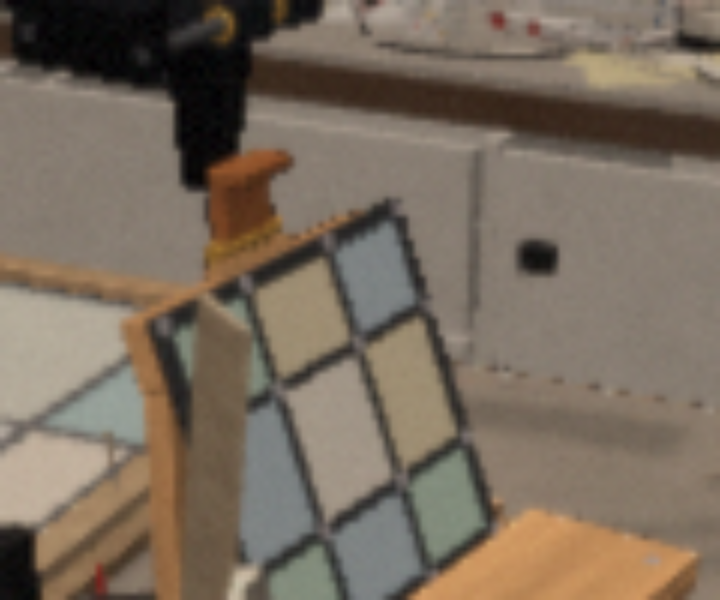

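The keeper is now about upright at (240,200), pushed by the fingertip. I'll continue.

Emit:
{"method": "arm_command", "body": {
  "commands": [
    [[0,0,0,0,0.005,0.001,0],[0,0,0,0,0.005,0.001,0],[0,0,0,0,0.005,0.001,0],[0,0,0,0,0.005,0.001,0],[0,0,0,0,0.005,0,0],[0,0,0,0,0.005,0,0]]
  ]
}}

```text
time: 11.1
ee_pos: [0.6094, -0.1478, 0.1943]
eef_rot: [-0.656, 0.755, -0.001, 0.001]
ft_force: [1.0, -0.5, 1.3]
width: 0.0004
```

```bash
python3 - <<'E'
from h import *
import cv2
s,R=st(); print(s["time"],w2e(s["ee_pos"]),M.T@s["ft_force"])
for n in("side","top"): cv2.imwrite(f"pics/{n}7.png",cv2.resize(cam(n)["frame"][110:210,200:320,::-1],None,fx=6,fy=6))
E
```

```text
11.1 [ 61.8021   0.2797 194.2733] [ 1.0121 -0.3498  1.324 ]
```

View pics/side7.png

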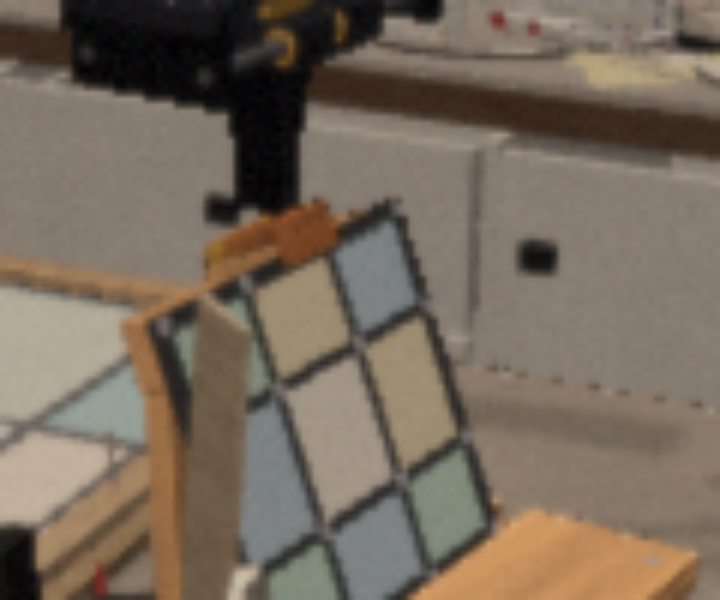

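The keeper is nearly down, with its lip over the panel top at (308,235). I'll lift, shift to its free end and press down.

Emit:
{"method": "arm_command", "body": {
  "commands": [
    [[0,0,0,0,0,-0.012,0],[0,0,0,0,0.014,0,0],[0,0,0,0,0,0.006,0],[0,0,0,0,0,0.005,0],[0,0,0,0,0,0.003,0],[0,0,0,0,0,0,0]]
  ]
}}

```text
time: 11.95
ee_pos: [0.5963, -0.146, 0.1938]
eef_rot: [-0.656, 0.755, -0.001, 0.001]
ft_force: [-7.8, 0.6, 15.0]
width: 0.0005
```

```bash
python3 - <<'E'
from h import *
s,R=st(); print(s["time"],w2e(s["ee_pos"]),M.T@s["ft_force"])
E
```

```text
11.95 [ 48.4905   0.2409 193.8237] [-7.8031 -0.4942 14.9526]
```

Emit:
{"method": "arm_command", "body": {
  "commands": [
    [[0,0,0,0,0,0.0015,0],[0,0,0,0,0,0,0]]
  ]
}}

```text
time: 12.2
ee_pos: [0.5962, -0.146, 0.1935]
eef_rot: [-0.656, 0.755, -0.001, 0.001]
ft_force: [-11.9, 1.2, 24.2]
width: 0.0002
```

```bash
python3 - <<'E'
from h import *
import cv2
s,R=st(); print(s["time"],w2e(s["ee_pos"]),M.T@s["ft_force"])
for n in("side","top"): cv2.imwrite(f"pics/{n}8.png",cv2.resize(cam(n)["frame"][110:210,200:320,::-1],None,fx=6,fy=6))
E
```

```text
12.2 [ 48.4884   0.22   193.4819] [-12.0051  -0.4326  24.2414]
```

View pics/side8.png

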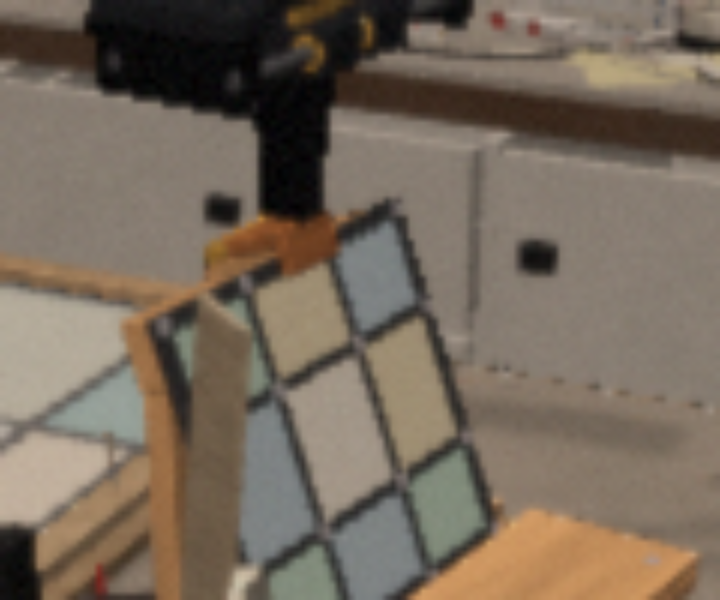

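It's at a hard stop: 24 N, with 0.3 mm of travel for the last 9 N. I'll retreat and look.

Emit:
{"method": "arm_command", "body": {
  "commands": [
    [[0,0,0,0,0,-0.03,0],[0,0,0,0,0,-0.05,0],[0,0,0,0,0,-0.05,0],[0,0,0,0.05,0.02,0,0],[0,0,0,0.05,0.02,0,0],[0,0,0,0.05,0.02,0,0],[0,0,0,0.05,0.02,0,0],[0,0,0,0.05,0.02,0,0],[0,0,0,0,0,0,0]]
  ]
}}

```text
time: 13.42
ee_pos: [0.4588, -0.3844, 0.3197]
eef_rot: [-0.653, 0.757, -0.0, -0.0]
ft_force: [1.3, 0.3, -0.5]
width: 0.0003
```

```bash
python3 - <<'E'
from h import *
import cv2
s,R=st(); print(s["time"],w2e(s["ee_pos"]),M.T@s["ft_force"])
a=cam("top")["frame"][130:250,250:360,::-1]; cv2.imwrite("pics/zt9.png",cv2.resize(a,None,fx=5,fy=5,interpolation=cv2.INTER_CUBIC)) 
a=cam("side")["frame"][125:245,210:330,::-1]; cv2.imwrite("pics/zs9.png",cv2.resize(a,None,fx=5,fy=5,interpolation=cv2.INTER_CUBIC)) 
cv2.imwrite("pics/top9.png",cv2.resize(cam("top")["frame"][:,:,::-1],(768,576)))
for nm,X in dict(tipL=(76-34,19,169.5+12.5),tipR=(76-34,-19,182),openL=(76-36*np.cos(.52),19,169.5+18),TL=(52,102,171),TR=(52,-88,171)).items():
    w=e2w(*X); print(nm,((proj("top",w)+.5-[250,130])*5).round(),((proj("side",w)+.5-[210,125])*5).round())
E
```

```text
13.425 [ -54.4558 -254.9617  319.6757] [ 1.2093  0.4537 -0.518 ]
tipL [284. 161.] [185. 122.]
tipR [356. 174.] [225. 102.]
openL [286. 153.] [181. 111.]
TL [129. 122.] [ 74. 187.]
TR [485. 185.] [277.  84.]
```

View pics/zt9.png

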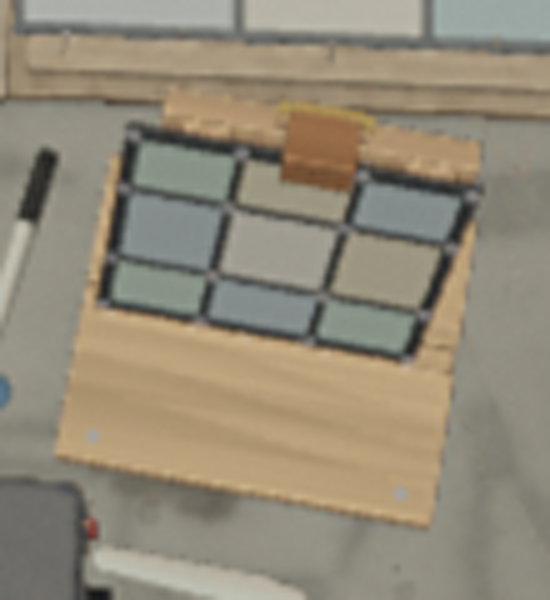

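View pics/zs9.png

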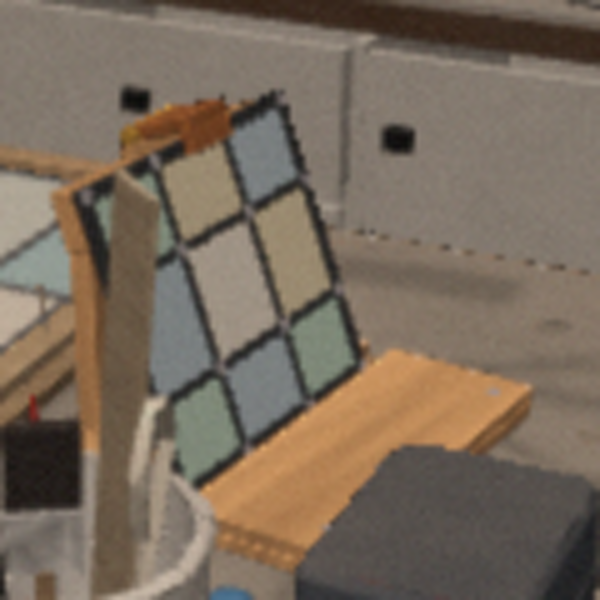

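View pics/top9.png

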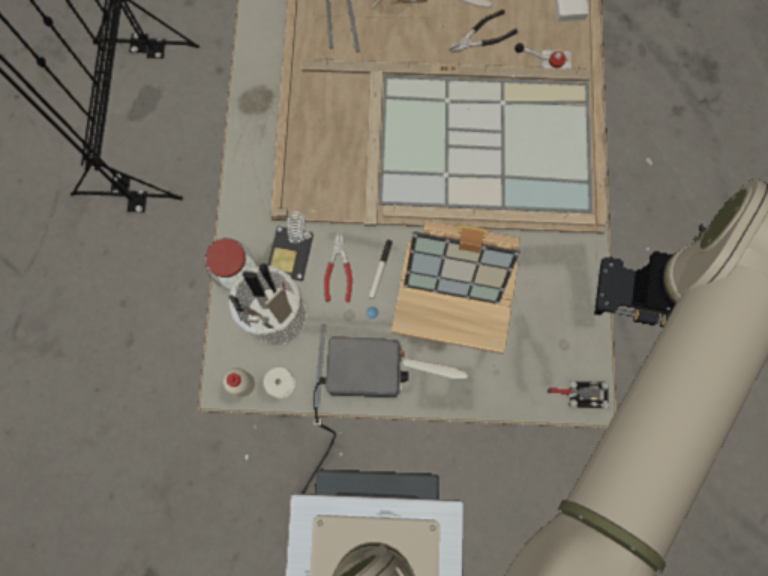

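```bash
python3 - <<'E'
from h import *
import cv2
a=cam("side")["frame"][138:162,230:262,::-1]; cv2.imwrite("pics/k_s.png",cv2.resize(a,None,fx=20,fy=20,interpolation=cv2.INTER_CUBIC)) 
a=cam("top")["frame"][146:172,300:332,::-1]; cv2.imwrite("pics/k_t.png",cv2.resize(a,None,fx=20,fy=20,interpolation=cv2.INTER_CUBIC)) 
# predicted outline for offset o of outer face from hinge axis and closed elevation
for el in (20,30):
  for o in (0,4.5):
    e=np.radians(el); u=np.array([-np.cos(e),np.sin(e)]); n=np.array([np.sin(e),np.cos(e)])
    P=[]
    for l,d in((0,o),(36,o),(36,o-9-12)):
      for y in(19,-19):
        q=np.array([76,169.5])+l*u+d*n; w=e2w(q[0],y,q[1]); P.append(((proj("side",w)+.5-[230,138])*20).round())
    print(el,o,*P)
E
```

```text
20 0 [125. 272.] [287. 191.] [341. 231.] [500. 150.] [387. 386.] [545. 302.]
20 4.5 [115. 239.] [277. 159.] [331. 197.] [490. 117.] [377. 353.] [535. 269.]
30 0 [125. 272.] [287. 191.] [323. 185.] [483. 105.] [392. 334.] [550. 251.]
30 4.5 [111. 240.] [273. 161.] [309. 153.] [469.  74.] [377. 302.] [535. 220.]
```

View pics/k_s.png

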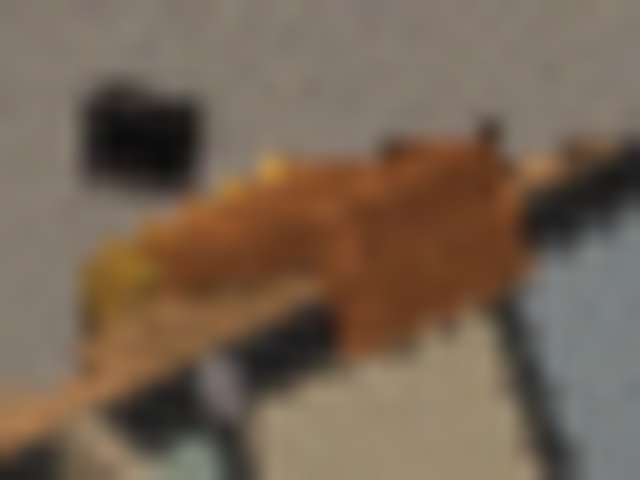

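View pics/k_t.png

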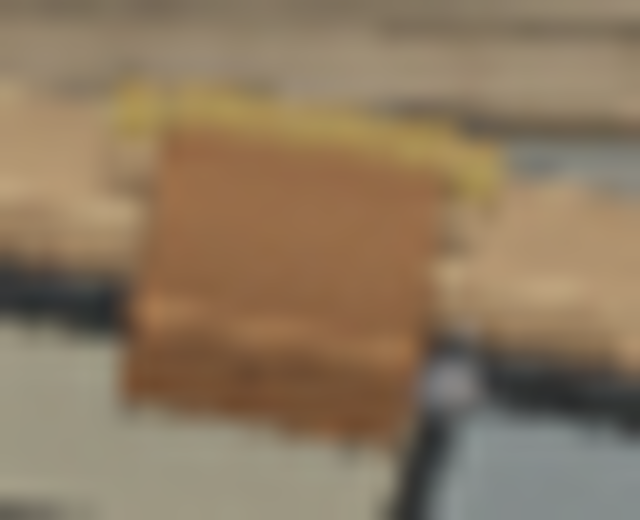

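```bash
python3 - <<'E'
from bench import *
print(close_job()); print(read_state()["time"])
E
```

```text
the job is handed in; nothing more can be done
None
the job is handed in; nothing more can be done
```

The panel is back in its groove and flat against the slats, and the keeper is closed over its upper edge. I handed the job in at about 13.5 s, with the hand well clear to the right.

- **Panel:** I pushed the foot back with the open fingertips until the lower edge dropped into the groove. In the side view afterwards, the bottom lead joints matched the seated position to about a pixel. The upper joints showed up to about 3 mm lower than predicted. That is close to the calibration error and well short of the 9 mm the panel would sit high if it had not dropped.
- **Keeper:** I flipped it forward from behind with the shut fingers and pressed it down to a hard stop. It took 24 N, and the last 9 N moved it only 0.3 mm. In the last side view the lip is in front of the panel's upper edge and its outline fits the closed 20° position, not one 10° short. The stop came about 4 mm higher than I first worked out. That fits the keeper's outer face standing about half its thickness off the hinge pin, though I did not measure that directly.
- **One push went wrong:** the first push jammed after about 11 mm and briefly read about 61 N in total (42 N back, 45 N up). The fingertips were sliding down the panel face. I backed off and pushed again with a slight upward drift, and the panel then slid at 3 to 5 N.
- **Other things:** the tools I could compare in the top view are where they were. I checked that by eye only.

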